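# Close the filter body with its threaded cap

## Robot

A 6-joint arm with a two-finger parallel gripper is mounted at the origin on the work surface. World frame = base frame: x ahead of the robot, y to its left, z up, the work surface at z = 0. Lengths are in m, angles in rad, forces in N, time in s.
With the tool pointing down it reaches from about 0.35 to 0.775 m from the base axis. Payload 5.5 kg.
Tool frame: the origin (TCP) lies at the very end of the fingers, on their centre line; the grasp point (between the pads) lies env.hold_point_z behind it (env.hold_point_z is the distance from the TCP to the grasp point, in m); z points along the fingers, y is the line along which they close (so a half turn about z gives the same grasp; the last joint's range is limited). The gripper opens to 85 mm and grips with 20 to 120 N. Pads are 22 mm wide; open, the fingers measure 114 mm over their backs; the gripper's body (76 mm by 85 mm) begins 54 mm behind the grasp point. The pads swing forward as they close: fully open they stand 13 mm farther back than shut.
Start: joints at [1.02, 0.313, 0.046, 1.304, 0, 1.431], TCP at [0.23, 0.527, 0.231] pointing down, gripper open.
Joint ranges: [-2.76, 2.76], [-0.86, 1.69], [-1.03, 1.26], [-2.2, 2.34], [-1.47, 1.5], [-3.14, 3.14]. Speed limits (rad/s): [2.57, 2.57, 3.14, 3.14, 3.14, 3.14].

## Interface

Orientations are given as a unit quaternion [w, x, y, z].
In Python, from workcell import env gives the robot as it stands.
- The arm moves only by the tool carry_out, never from a script. Its argument "steps" is a list of rows, each a list of 3 entries, a list of its own where there are three numbers: the turn, a rotation vector about the tool's x, y, z in degrees, then the shift along the tool's x, y, z in cm, then the closure in counts, from 0 (fully open) to 255 (shut). A call has exactly 8 rows; each row is the pose to reach, as a shift and turn from the pose commanded when the call began, along the tool's axes at that moment; what a row does not reach only later rows make up. A row lasts 1/8 s, in which the tool goes at most 62.5 mm and 10.7 degrees, less where a joint would pass 70% of its speed; a pose out of reach is approached as far as the arm can. A call with a gripper value outside its range is refused whole. The fingers move at their own pace and stop on an object; "force" is the grip in N (left out, the last holds). Time passes only in rows, so rows that repeat a pose let the fingers close, or fill a call up. It gives the time, the measured TCP pose, the force, the opening and the grip force at its end, in the units of the state.
- env.get_state(): the state, without advancing time (a new reading comes with each control period).
- env.read_camera(name): name is "scene" or "top" or "wrist"; returns (picture, depth): 384x512x3 uint8, red, green, blue; 384x512 float32, m along the optical axis (not along the pixel's ray), 0 where there is no reading.
- env.get_calibration(name): a dict with "fx", "fy", "cx", "cy" (pixels), "D" ([k1, k2, p1, p2, k3] as OpenCV has them; the pictures are not rectified), "origin" and "orientation" of the camera in the world. Camera axes: x right, y up, looking along -z (the intrinsics and any distortion apply to the point x, -y, -z); pixel columns grow to the right and rows downward; lengths in m; the calibration is good to about 2 mm. A picture is of the moment at which its call begins: read the wrist's pose just before it. get_calibration takes no time and is no camera call; for the wrist camera it gives the pose at the moment of the call.
- env.hand_in(): hands the job in; it is judged then, once.
The state is a dict: "clock": time; "joint_pos": joint angles; "qvel": joint speeds; "tau": joint torques, N m; "tcp_pos": TCP position; "orientation": TCP orientation; "wrist_force": force on the tool from outside, world axes, zero at the start; "ft_torque": the same for the moment, N m; "finger_gap": finger opening in m; "grip_force": force on a finger pad.
Only numpy, scipy, OpenCV 4.12 (cv2) and the standard library are available. Lean on these libraries where they do the work, as an engineer would, in place of code of your own. Each camera call takes 0.05 s, during which the arm holds its last target. There are 200 camera calls.

## Task

Put the larger brass cap on the filter body's neck with its grip bar in line with the two ports, so that it rests on top of the thread. Keeping it in light contact, turn it backward (anticlockwise from above) until you feel the thread start drop, then press it down lightly and screw it forward (clockwise) until it stops, fully home and level, and let go. Be gentle: never force the cap against the filter body, and leave the small cap, the ball valve, the elbow, the wrench and the carton where they are.

Things in the scene. Friction and masses are not known exactly. Their poses are not given: they have to be found in the camera images.
- cap_bar (a point): Centre of the larger brass cap's upright grip bar, on the cap's axis. Bar 52 mm long (this frame's x), 12 mm thick (y), 25 mm tall (z, up). The point is 34.5 mm above the skirt's lower edge, 12.5 mm above the flat deck (67 mm across) that the bar stands on. The cap starts upright on the table, open skirt down.
- cap: The larger cap itself, 0.24 to 0.4 kg; origin at the centre of its skirt's lower edge. Skirt 22 mm tall, 59 mm inside diameter, 18 mm deep inside. Two lugs on the line of the bar (+x and -x) stick inward at the lower edge to 23.8 mm from the axis, 24 degrees wide, 5 mm tall. A half turn changes nothing. Turning needs under 0.15 Nm; over 0.2 Nm means a stop is met, over 0.6 Nm is too much.
- filter: Brass filter body bolted to the table, does not move: steel foot 150 x 110 x 10 mm, round casting 60 mm in diameter, two ports along its x axis at 36 mm height that reach 76 mm out either way, and on top the threaded neck, upright on the axis. Origin on the axis at the table surface, z up, x along the ports.
- neck_top (a point): Centre of the neck's top rim, 95 mm above the table; z up, x along the ports. Neck 44 mm in diameter, two-start coarse right-hand thread 55 mm across: two opposite ledges 70 degrees long, each followed anticlockwise by a 48 degree gap, then a boss (top 93 mm high), a hard stop. How the thread is turned relative to the ports differs each time and is not measured.
- on_thread (a point): Where the centre of the skirt's lower edge is when the cap rests on the ledges: on the axis, 90 mm above the table. Bar in line with the ports, the lugs always land on the ledges. Forward (clockwise) they then run against the bosses; backward, after 0.25 to 1.25 rad, they leave the ledges and the cap drops about 8 mm onto the spring disc; 0.4 rad farther back they meet the bosses.
- home (a point): Where the centre of the skirt's lower edge is when the cap is home: 78.5 mm above the table. After the drop press the cap to below 81 mm (77 mm is hard on the rim) and turn forward 1.2 to 1.65 rad to the stop: the lugs pass under the ledges, whose undersides slope down by 3.5 mm to a level end. Let go before that, the spring lifts the cap.
- disc (a joint): Steel spring disc, 24 mm in diameter, in the middle of the neck's top, standing 6 mm above the rim when free (0) and pushed down (positive, m) by the cap's inside; it pushes up with 3 N plus 1.5 N per mm and reads 0.0045 with the cap home. It meets the cap when the skirt edge is 83 mm high.
- small_cap: Smaller brass cap, not needed: 46 mm across, 40 mm tall with its bar; origin at the centre of its underside. Leave it alone.
- ball_valve: Brass ball valve with a flat lever, 76 mm long, 55 mm tall, lying on the table; origin at its underside. Leave it alone.
- elbow: Copper elbow with brass collars, 55 mm tall; origin at its underside. Leave it alone.
- wrench: Steel wrench, 190 mm long, lying on the table; origin at its underside. Leave it alone.
- carton: Cardboard carton 90 x 120 x 70 mm; origin at its underside. Leave it alone.

How it is judged:
By the outcome, as a careful person would: the job done as asked, in the order asked, and still so for the second after the job is handed in, with the robot touching nothing.
It also fails if it takes over 61 s, if anything falls off the work surface, if the arm or the gripper's body presses on something with over 40 N, if the wrist force passes 120 N, or if a joint passes its speed limit or range.

## Working session

There is one attempt and no reset: what is moved stays moved. The work goes in short steps, Python scripts to look and compute and a tool call to move; the robot and the scene stay as the last step left them, time stands still between calls to the robot, and variables do not carry over. Pictures are saved under pics/ and viewed, at most 10 in all, crops included, and the job is handed in when it is done.

Besides the shell and the picture viewer there is one more tool, called after "Emit:" by a JSON object that holds its "name" and its "arguments", one argument or row to a line. carry_out: Moves the arm, as the interface text tells. Its arguments: {"type":"object","properties":{"steps":{"type":"array","items":{"type":"array"}},"force":{"type":"number"}},"required":["steps"]}

```bash
mkdir -p pics; cat > h.py <<'E'
import numpy as np, cv2
from scipy.spatial.transform import Rotation as R
from workcell import env
def q2R(q): return R.from_quat([q[1],q[2],q[3],q[0]])
def cloud(cal,depth):
    K=np.array([[cal['fx'],0,cal['cx']],[0,cal['fy'],cal['cy']],[0,0,1]])
    h,w=depth.shape; u,v=np.meshgrid(np.arange(w),np.arange(h))
    p=cv2.undistortPoints(np.stack([u,v],-1).reshape(-1,1,2).astype(float),K,np.array(cal['D'],float)).reshape(h,w,2)
    P=np.stack([p[...,0]*depth,-p[...,1]*depth,-depth],-1)
    return P@q2R(cal['orientation']).as_matrix().T+np.array(cal['origin'])
def shot(name,f):
    cal=env.get_calibration(name); im,d=env.read_camera(name)
    cv2.imwrite(f'pics/{f}.png',im[...,::-1]); W=cloud(cal,d); W[d==0]=np.nan
    np.save(f'pics/{f}.npy',W); return im,W
E
python3 - <<'E'
from h import *
s=env.get_state(); print({k:np.round(v,4) for k,v in s.items()}, env.hold_point_z)
shot('top','top0'); shot('scene','scene0')
a=cv2.imread('pics/top0.png'); cv2.imwrite('pics/top0b.png',cv2.resize(a,(800,600)))
E
```

```text
{'clock': np.float64(0.0), 'joint_pos': array([ 1.0204e+00,  3.1400e-01,  4.5000e-02,  1.3036e+00, -1.0000e-04,
        1.4312e+00]), 'qvel': array([ 0.0004,  0.0006, -0.0004,  0.0009, -0.    , -0.0006]), 'tau': array([ 1.00000e-04, -4.80628e+01,  2.98534e+01,  1.94000e-02,
       -1.00000e-04,  0.00000e+00]), 'tcp_pos': array([0.2294, 0.5267, 0.2304]), 'orientation': array([-3.00e-04,  2.04e-01,  9.79e-01, -9.00e-04]), 'wrist_force': array([-0.0477,  0.1895, -0.2955]), 'ft_torque': array([-0.0294,  0.0329,  0.0213]), 'grip_force': np.float64(0.0), 'finger_gap': np.float64(0.0854)} 0.0187
```

View pics/top0b.png

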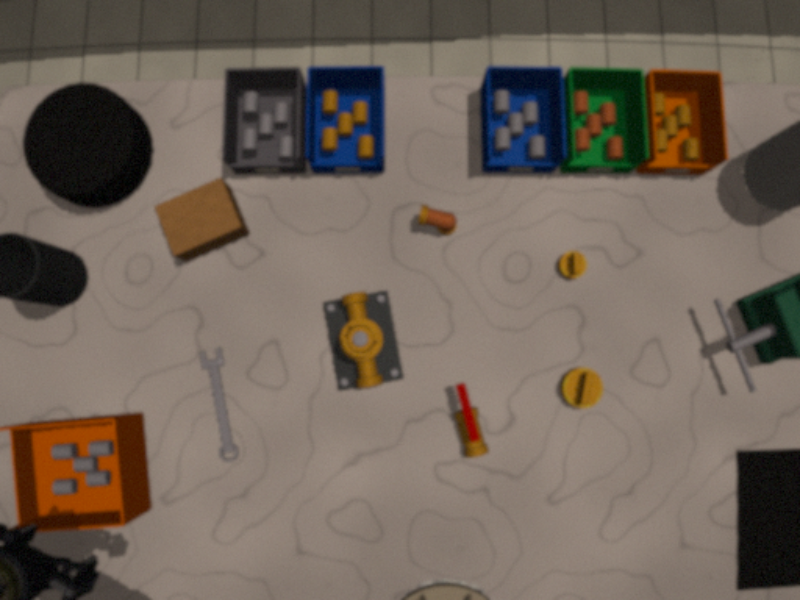

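View pics/scene0.png

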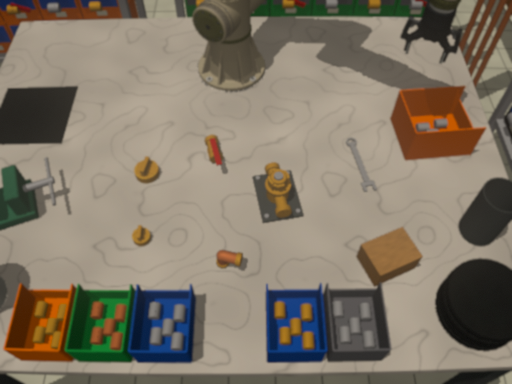

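The top picture (800x600) shows the filter at about (361,339) with its ports near vertical, the large cap at (581,388) and the small cap at (571,265). The wrench, valve, elbow and carton are clear of the path. Next I'll measure from the depth.

```bash
python3 - <<'E'
from h import *
W=np.load('pics/top0.npy')
for (u,v) in [(361,339),(356,300),(369,378),(581,388),(591,380),(571,265),(361,325),(340,385),(399,375),(390,293),(326,303)]:
    print(u,v,np.round(W[int(v/1.5625),int(u/1.5625)],4))
Z=W[...,2]
def reg(c,r,lo,hi):
    m=(np.hypot(W[...,0]-c[0],W[...,1]-c[1])<r)&(Z>lo)&(Z<hi); return W[m]
c0=W[248,372]
for lo,hi in [(.014,.03),(.04,.056)]:
    P=reg(c0,.06,lo,hi); 
    if len(P)>5:
        (c,sz,a)=cv2.minAreaRect(P[:,:2].astype(np.float32)*1000); print('cap',lo,len(P),P.mean(0),c,sz,a)
f0=W[217,231]
for lo,hi in [(.025,.062),(.075,.12),(.005,.015)]:
    P=reg(f0,.1,lo,hi)
    if len(P)>5:
        (c,sz,a)=cv2.minAreaRect(P[:,:2].astype(np.float32)*1000); print('filter',lo,len(P),P.mean(0),c,sz,a)
E
```

```text
361 339 [0.5136 0.1319 0.1007]
356 300 [0.5746 0.144  0.0566]
369 378 [0.4532 0.1217 0.0573]
581 388 [ 0.4324 -0.2205  0.0309]
591 380 [ 0.4454 -0.2338  0.0484]
571 265 [ 0.6368 -0.2133  0.0176]
361 325 [0.533  0.1323 0.0923]
340 385 [0.4391 0.1725 0.0095]
399 375 [0.4542 0.0745 0.0085]
390 293 [ 0.5925  0.0896 -0.0017]
326 303 [0.5763 0.1964 0.0079]
cap 0.014 396 [ 0.43216195 -0.22647638  0.02085874] (431.8081970214844, -227.9464111328125) (65.74090576171875, 61.680091857910156) 89.48428344726562
cap 0.04 108 [ 0.43302704 -0.22670442  0.04536303] (433.15667724609375, -226.92254638671875) (13.598810195922852, 51.75090789794922) 78.16447448730469
filter 0.025 586 [0.51158449 0.13210432 0.05104512] (511.8448486328125, 133.52792358398438) (152.47573852539062, 64.70858001708984) 3.4144322872161865
filter 0.075 381 [0.51209853 0.13286432 0.09378316] (512.1473388671875, 132.6198272705078) (48.99131774902344, 55.13086700439453) 59.318946838378906
filter 0.005 1355 [0.51206371 0.13144216 0.00917989] (512.14306640625, 130.30458068847656) (160.12249755859375, 163.52500915527344) 3.2929093837738037
```

```bash
cat >> h.py <<'E'
def mv(pos,yaw):
    "shift (cm) and turn (deg) in tool axes from now to TCP pos with tool x at yaw (deg), tool straight down"
    s=env.get_state(); r=q2R(s['orientation']); 
    c,n=np.cos(np.radians(yaw)),np.sin(np.radians(yaw))
    T=R.from_matrix(np.array([[c,n,0],[n,-c,0],[0,0,-1.]]))
    x=r.as_matrix()[:,0]
    print('t',round(float(s['clock']),2),'tcp',np.round(s['tcp_pos'],4),'yaw',np.round(np.degrees(np.arctan2(x[1],x[0])),2),'turn',np.round((r.inv()*T).as_rotvec(degrees=True),2),'shift',np.round(r.inv().apply(np.array(pos)-s['tcp_pos'])*100,2))
E
python3 - <<'E'
from h import *
c=env.get_calibration('wrist'); s=env.get_state()
print(q2R(s['orientation']).inv().apply(np.array(c['origin'])-s['tcp_pos']), (q2R(s['orientation']).inv()*q2R(c['orientation'])).as_matrix().round(3),c['fx'],c['cx'],c['cy'])
mv([.50,.13,.25],188)
mv([.433,-.2268,.2],165)
E
```

```text
[ 0.08272049 -0.00147545 -0.14288917] [[-0.002  0.949  0.316]
 [ 1.     0.002  0.001]
 [ 0.001  0.316 -0.949]] 301.8216214116487 260.9820553146128 187.56243399161013
t 0.1 tcp [0.2294 0.5268 0.2305] yaw 156.46 turn [ -0.08  -0.04 -31.54] shift [-40.65 -25.57  -1.92]
t 0.1 tcp [0.2294 0.5268 0.2305] yaw 156.46 turn [-0.09 -0.02 -8.54] shift [-48.76 -60.95   3.13]
```

Emit:
{"name": "carry_out", "arguments": {
  "steps": [
    [[0,0,-6],[-5.1,-3.2,-0.5],0],
    [[0,0,-11],[-10.6,-6.6,-1],0],
    [[0,0,-17],[-16,-10,-1.5],0],
    [[0,0,-22],[-21.5,-13.4,-2],0],
    [[0,0,-27],[-27,-17,-2],0],
    [[0,0,-31.5],[-32,-20,-2],0],
    [[0,0,-31.5],[-37,-23.2,-2],0],
    [[0,0,-31.5],[-40.6,-25.6,-2],0]
  ]
}}

```text
clock: 1.1
tcp_pos: [0.5006, 0.128, 0.2509]
orientation: [-0.0, -0.069, 0.998, -0.0]
wrist_force: [0.3, 0.9, -0.6]
finger_gap: 0.0852
grip_force: 0.0
```

```bash
python3 - <<'E'
from h import *
im,W=shot('wrist','w1')
cv2.imwrite('pics/w1b.png',cv2.resize(im[...,::-1],(768,576),interpolation=cv2.INTER_CUBIC))
Z=W[...,2]
def reg(c,r,lo,hi):
    m=(np.hypot(W[...,0]-c[0],W[...,1]-c[1])<r)&(Z>lo)&(Z<hi); return W[m]
for lo,hi in [(.025,.062),(.09,.098),(.098,.105),(.08,.09),(.005,.015)]:
    P=reg((.512,.132),.1,lo,hi)
    if len(P)>5:
        (c,sz,a)=cv2.minAreaRect(P[:,:2].astype(np.float32)*1000); print('filter',lo,len(P),P.mean(0),cv2.minEnclosingCircle(P[:,:2].astype(np.float32)*1000),c,sz,a)
mv([.433,-.2268,.2],165)
E
```

```text
filter 0.025 1977 [0.50056291 0.13181438 0.05004776] ((510.1782531738281, 134.28683471679688), 77.34054565429688) (510.19305419921875, 134.08694458007812) (152.6671905517578, 63.680213928222656) 6.395506858825684
filter 0.09 1379 [0.50795527 0.13311333 0.09388386] ((510.3488464355469, 133.28822326660156), 27.7329044342041) (510.46990966796875, 133.16754150390625) (49.42409896850586, 54.90582275390625) 56.64430618286133
filter 0.098 399 [0.50965499 0.13318777 0.10117707] ((509.9664001464844, 133.1006317138672), 11.788721084594727) (509.7331237792969, 133.10256958007812) (22.48617935180664, 22.741336822509766) 51.195465087890625
filter 0.08 177 [0.50502264 0.13031542 0.0882363 ] ((510.4731140136719, 133.34727478027344), 27.822505950927734) (509.32965087890625, 129.23709106445312) (45.88132095336914, 54.93111801147461) 77.34284210205078
filter 0.005 4712 [0.50132797 0.13275245 0.01013402] ((510.3934326171875, 134.29718017578125), 91.11083221435547) (510.3084716796875, 133.59320068359375) (149.0037078857422, 108.65717315673828) 10.322186470031738
t 1.15 tcp [0.5034 0.1244 0.2506] yaw -172.34 turn [-0.16  0.1  22.66] shift [ 11.67 -33.85   5.15]
```

View pics/w1b.png

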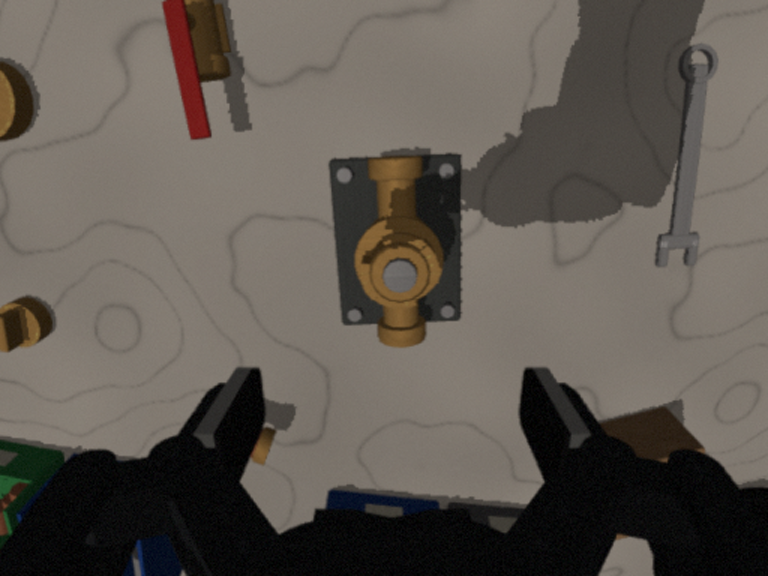

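The wrist picture shows the neck's disc at (400,275) of 768x576, with the foot whole. The axis is at about (0.510, 0.133) and the ports at 10.3°. Now to the cap.

Emit:
{"name": "carry_out", "arguments": {
  "steps": [
    [[0,0,5],[1.7,-5,1],0],
    [[0,0,10],[3.4,-10,2],0],
    [[0,0,15],[5.2,-15,4],0],
    [[0,0,20],[6.9,-20,6],0],
    [[0,0,22.5],[8.6,-25,8],0],
    [[0,0,22.5],[10.3,-30,9.5],0],
    [[0,0,22.5],[11.7,-33.9,10],0],
    [[0,0,22.5],[11.7,-33.9,10],0]
  ]
}}

```text
clock: 2.15
tcp_pos: [0.4298, -0.2236, 0.1504]
orientation: [-0.001, 0.129, 0.992, 0.0]
wrist_force: [0.9, -1.1, 0.6]
finger_gap: 0.0851
grip_force: 0.0
```

```bash
python3 - <<'E'
from h import *
env.read_camera('top')
im,W=shot('wrist','w2')
cv2.imwrite('pics/w2b.png',cv2.resize(im[...,::-1],(768,576),interpolation=cv2.INTER_CUBIC))
Z=W[...,2]
for lo,hi in [(.017,.027),(.043,.052)]:
    m=(np.hypot(W[...,0]-.433,W[...,1]+.2268)<.06)&(Z>lo)&(Z<hi); P=W[m]
    (c,sz,a)=cv2.minAreaRect(P[:,:2].astype(np.float32)*1000); print('cap',lo,len(P),P.mean(0),cv2.minEnclosingCircle(P[:,:2].astype(np.float32)*1000),c,sz,a)
mv([.433,-.2268,.2],165)
E
```

```text
cap 0.017 2994 [ 0.42762041 -0.22764889  0.02219629] ((430.3039245605469, -228.68301391601562), 34.06822204589844) (429.4503173828125, -228.3953857421875) (66.1795654296875, 66.35002899169922) 80.1224136352539
cap 0.043 788 [ 0.42861666 -0.22857745  0.04701505] ((429.92987060546875, -227.8440399169922), 26.0478515625) (429.7135009765625, -228.88638305664062) (11.963658332824707, 51.98426055908203) 78.83110809326172
t 2.25 tcp [ 0.4303 -0.2213  0.1509] yaw 165.4 turn [ 0.05 -0.06  0.4 ] shift [-0.39 -0.46 -4.91]
```

View pics/w2b.png

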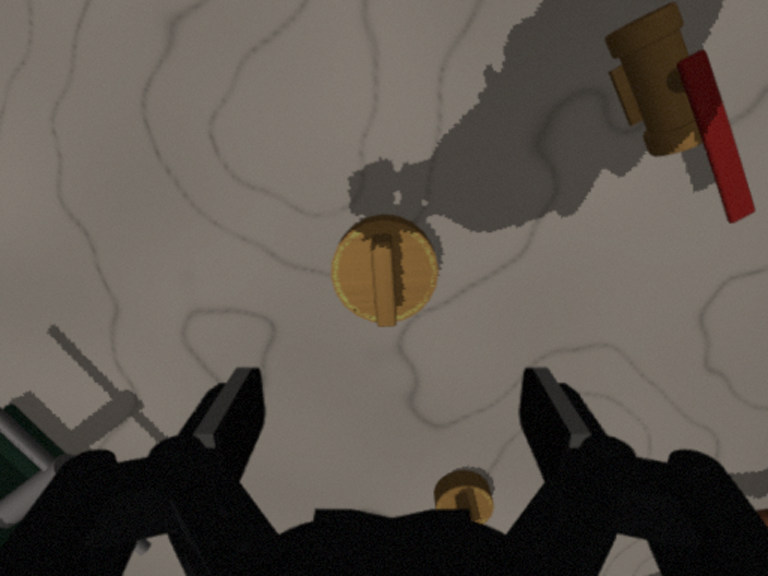

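The cap's bar is at (385,280), near the tool's line, with centre about (0.4298, -0.2287) and bar angle 168.8°. The deck at 22 mm and top at 47 mm agree with the given sizes. I'll descend most of the way.

Emit:
{"name": "carry_out", "arguments": {
  "steps": [
    [[0,0,-3.3],[-0.1,-0.7,2],0],
    [[0,0,-3.3],[-0.1,-0.7,4.5],0],
    [[0,0,-3.3],[-0.1,-0.7,7],0],
    [[0,0,-3.3],[-0.1,-0.7,9],0],
    [[0,0,-3.3],[-0.1,-0.7,10],0],
    [[0,0,-3.3],[-0.1,-0.7,10],0],
    [[0,0,-3.3],[-0.1,-0.7,10],0],
    [[0,0,-3.3],[-0.1,-0.7,10],0]
  ]
}}

```text
clock: 3.25
tcp_pos: [0.4306, -0.229, 0.0521]
orientation: [0.001, 0.098, 0.995, -0.0]
wrist_force: [0.6, 0.9, 0.1]
finger_gap: 0.0853
grip_force: 0.0
```

```bash
python3 - <<'E'
from h import *
mv([.4298,-.2287,.0245],168.8)
E
```

```text
t 3.25 tcp [ 0.4306 -0.229   0.0521] yaw 168.77 turn [-0.04  0.09 -0.03] shift [0.09 0.01 2.76]
```

Emit:
{"name": "carry_out", "arguments": {
  "steps": [
    [[0,0,0],[0.1,0,1.2],0],
    [[0,0,0],[0.1,0,2.3],0],
    [[0,0,0],[0.1,0,2.7],0],
    [[0,0,0],[0.1,0,2.7],0],
    [[0,0,0],[0.1,0,2.7],130],
    [[0,0,0],[0.1,0,2.7],255],
    [[0,0,0],[0.1,0,2.7],255],
    [[0,0,0],[0.1,0,2.7],255]
  ],
  "force": 50
}}

```text
clock: 4.25
tcp_pos: [0.4291, -0.2283, 0.0244]
orientation: [0.0, 0.098, 0.995, 0.0]
wrist_force: [0.5, -0.5, -0.8]
finger_gap: 0.0123
grip_force: 0.0
```

Emit:
{"name": "carry_out", "arguments": {
  "steps": [
    [[0,0,0],[0,0,0],255],
    [[0,0,0],[0,0,0],255],
    [[0,0,0],[0,0,0],255],
    [[0,0,0],[0,0,0],255],
    [[0,0,0],[0,0,0],255],
    [[0,0,0],[0,0,-1],255],
    [[0,0,0],[0,0,-3],255],
    [[0,0,0],[0,0,-5],255]
  ]
}}

```text
clock: 5.25
tcp_pos: [0.4284, -0.2281, 0.0745]
orientation: [-0.001, 0.098, 0.995, 0.0]
wrist_force: [1.1, -1.0, -2.3]
finger_gap: 0.0109
grip_force: 48.9
```

```bash
python3 - <<'E'
from h import *
mv([.510,.133,.19],190.3)
s=env.get_state(); print({k:np.round(s[k],3) for k in ('finger_gap','grip_force','wrist_force','ft_torque')})
E
```

```text
t 5.25 tcp [ 0.4284 -0.2281  0.0745] yaw 168.76 turn [  0.04  -0.08 -21.54] shift [ -0.95  37.02 -11.53]
{'finger_gap': np.float64(0.011), 'grip_force': np.float64(48.851), 'wrist_force': array([ 1.138, -1.021, -2.334]), 'ft_torque': array([-0.051, -0.044, -0.029])}
```

Emit:
{"name": "carry_out", "arguments": {
  "steps": [
    [[0,0,-2],[-0.5,2,-3],255],
    [[0,0,-5],[-1.5,7,-6],255],
    [[0,0,-9],[-3,12.5,-9],255],
    [[0,0,-13],[-4,18,-10.5],255],
    [[0,0,-17],[-5,23.5,-10.5],255],
    [[0,0,-21.5],[-6.2,29,-10.5],255],
    [[0,0,-21.5],[-7.4,34.5,-10.5],255],
    [[0,0,-21.5],[-8.1,39.7,-10.5],255]
  ]
}}

```text
clock: 6.25
tcp_pos: [0.5861, 0.1468, 0.179]
orientation: [-0.0, -0.09, 0.996, -0.0]
wrist_force: [0.9, -1.5, -2.5]
finger_gap: 0.0111
grip_force: 49.1
```

```bash
python3 - <<'E'
from h import *
for i in range(8): env.read_camera('scene')
s=env.get_state()
im,W=shot('wrist','w3'); r=q2R(s['orientation']); tc=np.array(s['tcp_pos'])
cv2.imwrite('pics/w3b.png',cv2.resize(im[...,::-1],(768,576),interpolation=cv2.INTER_CUBIC))
Z=W[...,2]
def rect(c,rad,lo,hi,n):
    m=(np.hypot(W[...,0]-c[0],W[...,1]-c[1])<rad)&(Z>lo)&(Z<hi); P=W[m]
    if len(P)<5: return print(n,len(P))
    Q=P[:,:2].astype(np.float32)*1000
    print(n,len(P),P.mean(0).round(4),np.round(cv2.minEnclosingCircle(Q)[0],1),cv2.minEnclosingCircle(Q)[1],cv2.minAreaRect(Q))
    return P
f=(.510,.133)
rect(f,.02,.098,.105,'disc'); rect(f,.035,.088,.0975,'neck'); rect(f,.1,.005,.015,'foot')
z0=tc[2]-.0245
P=rect(tc,.05,z0+.018,z0+.027,'deck'); rect(tc,.05,z0+.043,z0+.052,'bar')
mv([.510,.133,.19],190.3)
E
```

```text
disc 838 [0.5102 0.134  0.1013] [510.4 133.9] 11.798591613769531 ((510.5003662109375, 134.09823608398438), (22.76896858215332, 22.365833282470703), 55.78709030151367)
neck 3158 [0.5095 0.134  0.0937] [510.5 134.2] 27.599895477294922 ((510.55047607421875, 134.15365600585938), (49.46785354614258, 54.27705764770508), 58.366241455078125)
foot 8311 [0.5052 0.1324 0.0102] [509.7 133.2] 91.3809585571289 ((510.23004150390625, 133.80043029785156), (150.5411376953125, 111.0208740234375), 10.131562232971191)
deck 5074 [0.5725 0.1409 0.1769] [586.  143.2] 33.977699279785156 ((577.9793090820312, 141.86260986328125), (51.62583923339844, 67.36292266845703), 10.742125511169434)
bar 2825 [0.5815 0.1426 0.2019] [586.  143.4] 26.49234962463379 ((585.4479370117188, 139.9149169921875), (35.10329055786133, 51.03573226928711), 77.89903259277344)
t 6.7 tcp [0.5855 0.1439 0.1794] yaw -169.84 turn [-0.01 -0.02 -0.14] shift [ 7.62  0.26 -1.06]
```

View pics/w3b.png

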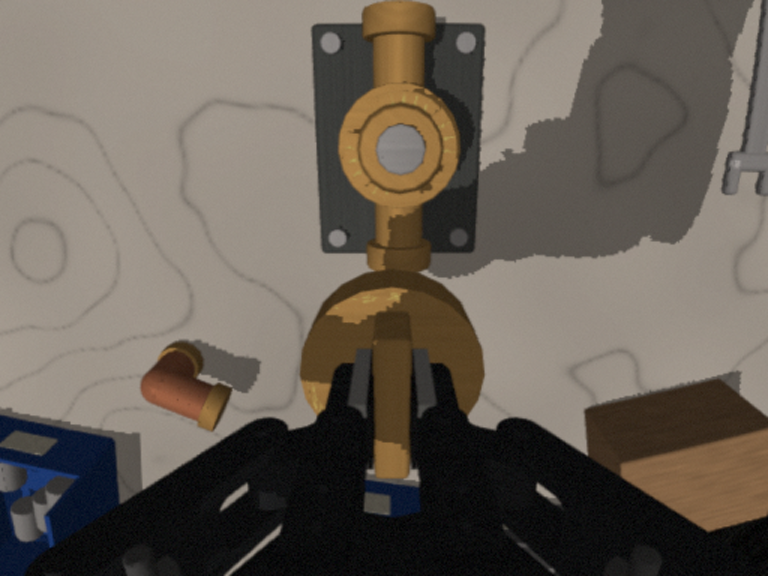

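The neck is at (400,150) and the cap deck's arc is centred at about (392,365), with the bar square in the fingers. The cap centre has to go 7.6 cm along tool x and 0.42 cm along tool y.

Emit:
{"name": "carry_out", "arguments": {
  "steps": [
    [[0,0,0],[2.5,0.2,0],255],
    [[0,0,0],[5,0.4,0.5],255],
    [[0,0,0],[7.6,0.4,1.5],255],
    [[0,0,0],[7.6,0.4,3],255],
    [[0,0,0],[7.6,0.4,4.5],255],
    [[0,0,0],[7.6,0.4,5.4],255],
    [[0,0,0],[7.6,0.4,5.4],255],
    [[0,0,0],[7.6,0.4,5.4],255]
  ]
}}

```text
clock: 7.7
tcp_pos: [0.5109, 0.1356, 0.1254]
orientation: [0.0, -0.089, 0.996, 0.0]
wrist_force: [-0.4, 0.1, -3.0]
finger_gap: 0.011
grip_force: 49.4
```

```bash
python3 - <<'E'
from h import *
mv([.5099,.1346,.1145],190.2)
s=env.get_state(); print({k:np.round(s[k],3) for k in ('finger_gap','grip_force','wrist_force','ft_torque','joint_pos')})
E
```

```text
t 7.7 tcp [0.5109 0.1356 0.1254] yaw -169.74 turn [0.   0.02 0.06] shift [ 0.11 -0.09  1.09]
{'finger_gap': np.float64(0.011), 'grip_force': np.float64(49.387), 'wrist_force': array([-0.391,  0.123, -2.967]), 'ft_torque': array([0.006, 0.03 , 0.035]), 'joint_pos': array([ 0.108,  0.28 , -0.266,  1.024,  0.   , -0.072])}
```

Emit:
{"name": "carry_out", "arguments": {
  "steps": [
    [[0,0,0],[0.1,-0.05,0.2],255],
    [[0,0,0],[0.1,-0.05,0.4],255],
    [[0,0,0],[0.1,-0.05,0.6],255],
    [[0,0,0],[0.1,-0.05,0.75],255],
    [[0,0,0],[0.1,-0.05,0.85],255],
    [[0,0,0],[0.1,-0.05,0.95],255],
    [[0,0,0],[0.1,-0.05,1.0],255],
    [[0,0,0],[0.1,-0.05,1.0],255]
  ]
}}

```text
clock: 8.7
tcp_pos: [0.5093, 0.1349, 0.1153]
orientation: [-0.0, -0.089, 0.996, 0.0]
wrist_force: [-0.5, -0.1, -3.3]
finger_gap: 0.0108
grip_force: 49.4
```

```bash
cat >> h.py <<'E'
def st():
    mv([.5099,.1346,.1145],190.2)
    s=env.get_state(); print({k:np.round(s[k],3) for k in ('finger_gap','grip_force','wrist_force','ft_torque')},'skirt',round(1000*float(s['tcp_pos'][2])-24.4,1),'j6',round(float(s['joint_pos'][5]),3))
E
python3 - <<'E'
from h import *
st()
E
```

```text
t 8.7 tcp [0.5093 0.1349 0.1153] yaw -169.73 turn [ 0.   -0.    0.07] shift [-0.05 -0.04  0.08]
{'finger_gap': np.float64(0.011), 'grip_force': np.float64(49.387), 'wrist_force': array([-0.527, -0.071, -3.341]), 'ft_torque': array([ 0.001,  0.022, -0.002])} skirt 90.9 j6 -0.073
```

Skirt at 90.9 mm with no contact yet. I'll ease down in small steps.

Emit:
{"name": "carry_out", "arguments": {
  "steps": [
    [[0,0,0],[0,0,0.03],255],
    [[0,0,0],[0,0,0.06],255],
    [[0,0,0],[0,0,0.08],255],
    [[0,0,0],[0,0,0.1],255],
    [[0,0,0],[0,0,0.12],255],
    [[0,0,0],[0,0,0.12],255],
    [[0,0,0],[0,0,0.12],255],
    [[0,0,0],[0,0,0.12],255]
  ]
}}

```text
clock: 9.7
tcp_pos: [0.5095, 0.1349, 0.1145]
orientation: [0.0, -0.089, 0.996, 0.0]
wrist_force: [-3.2, -0.3, 6.1]
finger_gap: 0.0111
grip_force: 50.4
```

```bash
python3 - <<'E'
from h import *
st()
E
```

```text
t 9.7 tcp [0.5095 0.1349 0.1145] yaw -169.73 turn [0.   0.03 0.07] shift [-0.04 -0.04  0.  ]
{'finger_gap': np.float64(0.011), 'grip_force': np.float64(50.421), 'wrist_force': array([-3.184, -0.302,  6.083]), 'ft_torque': array([-0.099,  0.609,  0.   ])} skirt 90.1 j6 -0.073
```

Rests on the ledges at 90.1 mm with about 9 N. Now backward in small steps.

Emit:
{"name": "carry_out", "arguments": {
  "steps": [
    [[0,0,-2],[-0.0,0,0],255],
    [[0,0,-4],[0,0,0],255],
    [[0,0,-6],[0,0,0],255],
    [[0,0,-8],[0,0,0],255],
    [[0,0,-10],[0,0,0],255],
    [[0,0,-12],[0,0,0],255],
    [[0,0,-13],[0,0,0],255],
    [[0,0,-13],[0,0,0],255]
  ]
}}

```text
clock: 10.7
tcp_pos: [0.5102, 0.1351, 0.1145]
orientation: [0.001, -0.202, 0.979, 0.0]
wrist_force: [0.3, 0.3, 5.1]
finger_gap: 0.0108
grip_force: 50.5
```

```bash
python3 - <<'E'
from h import *
st()
E
```

```text
t 10.7 tcp [0.5102 0.1351 0.1145] yaw -156.67 turn [-1.000e-02  1.000e-01  1.313e+01] shift [ 0.05 -0.03  0.  ]
{'finger_gap': np.float64(0.011), 'grip_force': np.float64(50.48), 'wrist_force': array([0.322, 0.255, 5.131]), 'ft_torque': array([ 0.003,  0.104, -0.028])} skirt 90.1 j6 -0.301
```

Emit:
{"name": "carry_out", "arguments": {
  "steps": [
    [[0,0,-2],[0,0,0],255],
    [[0,0,-4],[0,0,0],255],
    [[0,0,-6],[0,0,0],255],
    [[0,0,-8],[0,0,0],255],
    [[0,0,-10],[0,0,0],255],
    [[0,0,-11],[0,0,0],255],
    [[0,0,-12],[0,0,0],255],
    [[0,0,-12],[0,0,0],255]
  ]
}}

```text
clock: 11.7
tcp_pos: [0.51, 0.1351, 0.1145]
orientation: [0.001, -0.303, 0.953, 0.0]
wrist_force: [-0.5, 0.1, 4.9]
finger_gap: 0.0109
grip_force: 50.5
```

```bash
python3 - <<'E'
from h import *
st()
E
```

```text
t 11.7 tcp [0.51   0.1351 0.1145] yaw -144.67 turn [-1.000e-02  8.000e-02  2.513e+01] shift [ 0.04 -0.03 -0.  ]
{'finger_gap': np.float64(0.011), 'grip_force': np.float64(50.512), 'wrist_force': array([-0.461,  0.06 ,  4.909]), 'ft_torque': array([-0.007,  0.278, -0.107])} skirt 90.1 j6 -0.51
```

Still on the ledge, with 8 N contact and low torque. Continuing.

Emit:
{"name": "carry_out", "arguments": {
  "steps": [
    [[0,0,-2],[0,0,0],255],
    [[0,0,-4],[0,0,0],255],
    [[0,0,-6],[0,0,0],255],
    [[0,0,-8],[0,0,0],255],
    [[0,0,-10],[0,0,0],255],
    [[0,0,-11],[0,0,0],255],
    [[0,0,-12],[0,0,0],255],
    [[0,0,-12],[0,0,0],255]
  ]
}}

```text
clock: 12.7
tcp_pos: [0.5093, 0.1345, 0.114]
orientation: [-0.0, -0.401, 0.916, -0.0]
wrist_force: [-0.5, -3.5, 2.8]
finger_gap: 0.0108
grip_force: 50.3
```

```bash
python3 - <<'E'
from h import *
st()
E
```

```text
t 12.7 tcp [0.5093 0.1345 0.114 ] yaw -132.75 turn [-4.000e-02 -3.000e-02  3.705e+01] shift [-0.05 -0.03 -0.05]
{'finger_gap': np.float64(0.011), 'grip_force': np.float64(50.346), 'wrist_force': array([-0.5  , -3.485,  2.826]), 'ft_torque': array([-0.806,  0.306, -0.246])} skirt 89.6 j6 -0.719
```

Emit:
{"name": "carry_out", "arguments": {
  "steps": [
    [[0,0,0],[0,0,0.02],255],
    [[0,0,0],[0,0,0.04],255],
    [[0,0,0],[0,0,0.06],255],
    [[0,0,0],[0,0,0.06],255],
    [[0,0,0],[0,0,0.06],255],
    [[0,0,0],[0,0,0.06],255],
    [[0,0,0],[0,0,0.06],255],
    [[0,0,0],[0,0,0.06],255]
  ]
}}

```text
clock: 13.7
tcp_pos: [0.5094, 0.1346, 0.1138]
orientation: [0.0, -0.401, 0.916, -0.0]
wrist_force: [-2.3, -4.3, 6.4]
finger_gap: 0.0109
grip_force: 50.8
```

```bash
python3 - <<'E'
from h import *
st()
E
```

```text
t 13.7 tcp [0.5094 0.1346 0.1138] yaw -132.75 turn [-0.04 -0.   37.05] shift [-0.03 -0.04 -0.07]
{'finger_gap': np.float64(0.011), 'grip_force': np.float64(50.816), 'wrist_force': array([-2.283, -4.321,  6.411]), 'ft_torque': array([-1.066,  0.547, -0.18 ])} skirt 89.4 j6 -0.718
```

```bash
cat >> h.py <<'E'
def look(f):
    s=env.get_state(); im,W=shot('wrist',f); r=q2R(s['orientation']).as_matrix(); tc=np.array(s['tcp_pos'])
    T=(W-tc)@r; rad=np.hypot(T[...,0],T[...,1])
    m=(rad<.036)&(abs(T[...,2]-.0025)<.006)&(abs(T[...,1])>.012); P=T[m]
    A=np.c_[P[:,:2],np.ones(len(P))]
    for _ in range(3):
        c=np.linalg.lstsq(A,P[:,2],rcond=None)[0]; e=P[:,2]-A@c; k=abs(e)<.0015; A,P=A[k],P[k]
    print('deck n',len(P),'tilt deg about y,x',np.degrees(c[:2]).round(2),'z0 mm',c[2]*1000,'circle',cv2.minEnclosingCircle((P[:,:2]*1000).astype(np.float32)))
    b=T[(abs(T[...,1])<.006)&(abs(T[...,0])<.035)&(abs(T[...,2]+.0225)<.003)]
    if len(b)>20: print('bar',len(b),'x range mm',np.percentile(b[:,0],[1,99])*1000,'y',b[:,1].mean()*1000,'slope',np.degrees(np.polyfit(b[:,0],b[:,2],1)[0]))
    n=W[(np.hypot(W[...,0]-.51,W[...,1]-.134)<.1)&(abs(W[...,2]-.01)<.003)]
    return im,W,T
E
python3 - <<'E'
from h import *
im,W,T=look('w4')
cv2.imwrite('pics/w4b.png',cv2.resize(im[...,::-1],(768,576),interpolation=cv2.INTER_CUBIC))
E
```

```text
deck n 3565 tilt deg about y,x [-0.29  0.05] z0 mm 2.348043127166792 circle ((-0.7158884406089783, 0.6026678681373596), 33.85957336425781)
bar 2190 x range mm [-25.42561729  25.00704936] y 0.5073184999067365 slope -0.1321925453008282
```

View pics/w4b.png

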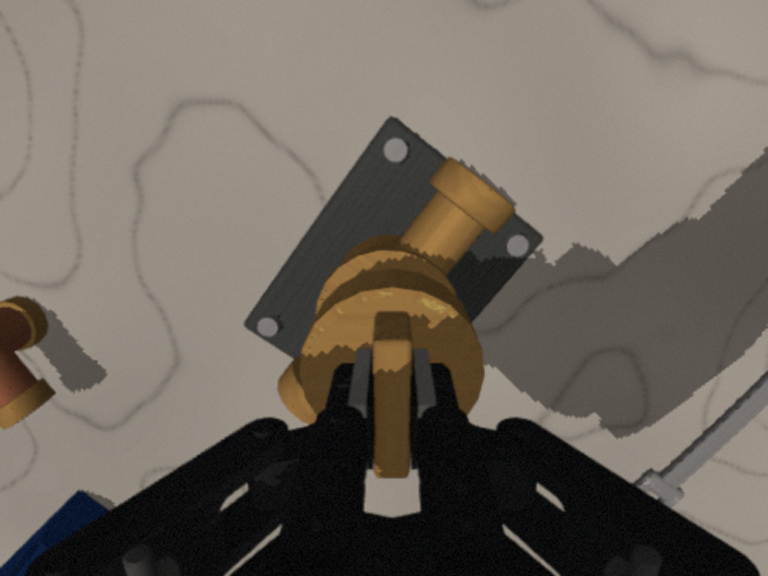

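The picture shows the cap level in the fingers at (392,360) on the neck, turned about 37° from the ports. The side force of about 5 N along tool +x and the measured y suggest it sits roughly 1.2 mm off axis. I'll lighten the contact and shift that way.

Emit:
{"name": "carry_out", "arguments": {
  "steps": [
    [[0,0,0],[0,0,-0.04],255],
    [[0,0,0],[0.03,-0.02,-0.06],255],
    [[0,0,0],[0.06,-0.04,-0.06],255],
    [[0,0,0],[0.1,-0.06,-0.06],255],
    [[0,0,0],[0.1,-0.06,-0.06],255],
    [[0,0,0],[0.1,-0.06,-0.06],255],
    [[0,0,0],[0.1,-0.06,-0.06],255],
    [[0,0,0],[0.1,-0.06,-0.06],255]
  ]
}}

```text
clock: 14.75
tcp_pos: [0.5093, 0.1342, 0.1141]
orientation: [0.0, -0.401, 0.916, 0.0]
wrist_force: [0.8, 1.6, 0.9]
finger_gap: 0.0109
grip_force: 49.9
```

```bash
python3 - <<'E'
from h import *
st()
E
```

```text
t 14.75 tcp [0.5093 0.1342 0.1141] yaw -132.72 turn [ 0.04  0.04 37.08] shift [-0.07 -0.02 -0.04]
{'finger_gap': np.float64(0.011), 'grip_force': np.float64(49.926), 'wrist_force': array([0.806, 1.582, 0.938]), 'ft_torque': array([ 0.338, -0.019, -0.095])} skirt 89.7 j6 -0.721
```

Emit:
{"name": "carry_out", "arguments": {
  "steps": [
    [[0,0,-1],[0,0,0],255],
    [[0,0,-2],[0,0,0],255],
    [[0,0,-3],[0,0,0],255],
    [[0,0,-4],[0,0,0],255],
    [[0,0,-5],[0,0,0],255],
    [[0,0,-5],[0,0,0],255],
    [[0,0,-5],[0,0,0],255],
    [[0,0,-5],[0,0,0],255]
  ]
}}

```text
clock: 15.75
tcp_pos: [0.509, 0.1337, 0.114]
orientation: [-0.0, -0.44, 0.898, 0.0]
wrist_force: [0.4, -1.9, -2.8]
finger_gap: 0.011
grip_force: 49.4
```

```bash
python3 - <<'E'
from h import *
st()
E
```

```text
t 15.75 tcp [0.509  0.1337 0.114 ] yaw -127.74 turn [ 0.000e+00 -1.000e-02  4.206e+01] shift [-0.12 -0.01 -0.05]
{'finger_gap': np.float64(0.011), 'grip_force': np.float64(49.386), 'wrist_force': array([ 0.368, -1.9  , -2.803]), 'ft_torque': array([-0.272, -0.058, -0.012])} skirt 89.6 j6 -0.808
```

Vertical contact has gone (only the cap's weight is left), so the drop begins at about 0.7 rad. I'll turn a few degrees more and lower.

Emit:
{"name": "carry_out", "arguments": {
  "steps": [
    [[0,0,-2],[0,0,0],255],
    [[0,0,-4],[0,0,0],255],
    [[0,0,-6],[0,0,0],255],
    [[0,0,-6],[0,0,0.05],255],
    [[0,0,-6],[0,0,0.1],255],
    [[0,0,-6],[0,0,0.15],255],
    [[0,0,-6],[0,0,0.2],255],
    [[0,0,-6],[0,0,0.2],255]
  ]
}}

```text
clock: 16.75
tcp_pos: [0.5095, 0.1338, 0.1122]
orientation: [0.0, -0.487, 0.874, -0.0]
wrist_force: [1.9, -1.1, -1.5]
finger_gap: 0.0108
grip_force: 49.6
```

```bash
python3 - <<'E'
from h import *
st()
E
```

```text
t 16.75 tcp [0.5095 0.1338 0.1122] yaw -121.74 turn [-1.000e-02  4.000e-02  4.806e+01] shift [-0.09  0.   -0.23]
{'finger_gap': np.float64(0.011), 'grip_force': np.float64(49.587), 'wrist_force': array([ 1.918, -1.051, -1.529]), 'ft_torque': array([-0.219, -0.396, -0.023])} skirt 87.8 j6 -0.913
```

Emit:
{"name": "carry_out", "arguments": {
  "steps": [
    [[0,0,0],[0,-0.03,0],255],
    [[0,0,0],[0,-0.05,0.05],255],
    [[0,0,0],[0,-0.05,0.12],255],
    [[0,0,0],[0,-0.05,0.2],255],
    [[0,0,0],[0,-0.05,0.28],255],
    [[0,0,0],[0,-0.05,0.35],255],
    [[0,0,0],[0,-0.05,0.4],255],
    [[0,0,0],[0,-0.05,0.4],255]
  ]
}}

```text
clock: 17.75
tcp_pos: [0.5094, 0.1335, 0.1079]
orientation: [-0.0, -0.487, 0.874, 0.0]
wrist_force: [1.5, -0.6, -2.4]
finger_gap: 0.011
grip_force: 49.4
```

```bash
python3 - <<'E'
from h import *
st()
E
```

```text
t 17.75 tcp [0.5094 0.1335 0.1079] yaw -121.74 turn [ 2.000e-02 -2.000e-02  4.806e+01] shift [-0.12  0.01 -0.66]
{'finger_gap': np.float64(0.011), 'grip_force': np.float64(49.407), 'wrist_force': array([ 1.506, -0.627, -2.446]), 'ft_torque': array([-0.055, -0.119,  0.029])} skirt 83.5 j6 -0.913
```

Emit:
{"name": "carry_out", "arguments": {
  "steps": [
    [[0,0,0],[0,0,0.08],255],
    [[0,0,0],[0,0,0.16],255],
    [[0,0,0],[0,0,0.24],255],
    [[0,0,0],[0,0,0.32],255],
    [[0,0,0],[0,0,0.4],255],
    [[0,0,0],[0,0,0.46],255],
    [[0,0,0],[0,0,0.5],255],
    [[0,0,0],[0,0,0.5],255]
  ]
}}

```text
clock: 18.75
tcp_pos: [0.5095, 0.1336, 0.1035]
orientation: [0.0, -0.487, 0.873, 0.0]
wrist_force: [-3.3, -0.8, 6.1]
finger_gap: 0.0108
grip_force: 50.7
```

```bash
python3 - <<'E'
from h import *
st()
E
```

```text
t 18.75 tcp [0.5095 0.1336 0.1035] yaw -121.73 turn [0.000e+00 1.000e-02 4.807e+01] shift [-0.11  0.02 -1.1 ]
{'finger_gap': np.float64(0.011), 'grip_force': np.float64(50.66), 'wrist_force': array([-3.295, -0.787,  6.11 ]), 'ft_torque': array([-0.144,  0.601,  0.007])} skirt 79.1 j6 -0.913
```

Emit:
{"name": "carry_out", "arguments": {
  "steps": [
    [[0,0,2],[0,0,0.02],255],
    [[0,0,5],[0,0,0.04],255],
    [[0,0,8],[0,0,0.06],255],
    [[0,0,11],[0,0,0.06],255],
    [[0,0,14],[0,0,0.06],255],
    [[0,0,17],[0,0,0.06],255],
    [[0,0,20],[0,0,0.06],255],
    [[0,0,20],[0,0,0.06],255]
  ]
}}

```text
clock: 19.75
tcp_pos: [0.5106, 0.1339, 0.1033]
orientation: [0.001, -0.328, 0.945, 0.0]
wrist_force: [-0.8, 0.8, 6.5]
finger_gap: 0.0107
grip_force: 50.7
```

```bash
python3 - <<'E'
from h import *
st()
E
```

```text
t 19.75 tcp [0.5106 0.1339 0.1033] yaw -141.75 turn [-1.000e-02  1.500e-01  2.805e+01] shift [ 0.01  0.1  -1.12]
{'finger_gap': np.float64(0.011), 'grip_force': np.float64(50.695), 'wrist_force': array([-0.803,  0.838,  6.501]), 'ft_torque': array([ 0.134,  0.21 , -0.058])} skirt 78.9 j6 -0.564
```

Emit:
{"name": "carry_out", "arguments": {
  "steps": [
    [[0,0,3],[0,0,0.02],255],
    [[0,0,6],[0,0,0.03],255],
    [[0,0,9],[0,0,0.03],255],
    [[0,0,12],[0,0,0.03],255],
    [[0,0,15],[0,0,0.03],255],
    [[0,0,18],[0,0,0.03],255],
    [[0,0,21],[0,0,0.03],255],
    [[0,0,21],[0,0,0.03],255]
  ]
}}

```text
clock: 20.75
tcp_pos: [0.5109, 0.1338, 0.1032]
orientation: [0.002, -0.15, 0.989, 0.0]
wrist_force: [-0.5, 0.7, 6.1]
finger_gap: 0.0107
grip_force: 50.7
```

```bash
python3 - <<'E'
from h import *
st()
E
```

```text
t 20.75 tcp [0.5109 0.1338 0.1032] yaw -162.76 turn [0.01 0.18 7.04] shift [ 0.07  0.1  -1.13]
{'finger_gap': np.float64(0.011), 'grip_force': np.float64(50.73), 'wrist_force': array([-0.52 ,  0.712,  6.146]), 'ft_torque': array([ 0.01 ,  0.122, -0.055])} skirt 78.8 j6 -0.197
```

Emit:
{"name": "carry_out", "arguments": {
  "steps": [
    [[0,0,3],[0,0,0.02],255],
    [[0,0,6],[0,0,0.03],255],
    [[0,0,9],[0,0,0.03],255],
    [[0,0,12],[0,0,0.03],255],
    [[0,0,15],[0,0,0.03],255],
    [[0,0,18],[0,0,0.03],255],
    [[0,0,21],[0,0,0.03],255],
    [[0,0,21],[0,0,0.03],255]
  ]
}}

```text
clock: 21.75
tcp_pos: [0.5108, 0.1339, 0.1029]
orientation: [0.001, 0.033, 0.999, 0.0]
wrist_force: [-2.7, -0.2, 5.7]
finger_gap: 0.0111
grip_force: 50.8
```

```bash
python3 - <<'E'
from h import *
st()
E
```

```text
t 21.75 tcp [0.5108 0.1339 0.1029] yaw 176.25 turn [  0.04   0.17 -13.95] shift [ 0.09  0.07 -1.16]
{'finger_gap': np.float64(0.011), 'grip_force': np.float64(50.792), 'wrist_force': array([-2.736, -0.204,  5.742]), 'ft_torque': array([ 0.097,  0.251, -0.076])} skirt 78.5 j6 0.169
```

Emit:
{"name": "carry_out", "arguments": {
  "steps": [
    [[0,0,2],[0,0,0.01],255],
    [[0,0,4],[0,0,0.01],255],
    [[0,0,6],[0,0,0.01],255],
    [[0,0,8],[0,0,0.01],255],
    [[0,0,10],[0,0,0.01],255],
    [[0,0,12],[0,0,0.01],255],
    [[0,0,12],[0,0,0.01],255],
    [[0,0,12],[0,0,0.01],255]
  ]
}}

```text
clock: 22.75
tcp_pos: [0.5105, 0.1341, 0.1028]
orientation: [0.001, 0.137, 0.991, 0.001]
wrist_force: [-1.5, -0.1, 6.3]
finger_gap: 0.0109
grip_force: 50.8
```

```bash
python3 - <<'E'
from h import *
st()
E
```

```text
t 22.75 tcp [0.5105 0.1341 0.1028] yaw 164.28 turn [  0.08   0.13 -25.92] shift [ 0.07  0.04 -1.17]
{'finger_gap': np.float64(0.011), 'grip_force': np.float64(50.814), 'wrist_force': array([-1.515, -0.142,  6.252]), 'ft_torque': array([ 0.213,  0.295, -0.011])} skirt 78.4 j6 0.378
```

Torque is still near zero and the skirt is at 78.4 mm. Continuing gently.

Emit:
{"name": "carry_out", "arguments": {
  "steps": [
    [[0,0,1.5],[0,0,0],255],
    [[0,0,3],[0,0,0],255],
    [[0,0,4.5],[0,0,0],255],
    [[0,0,6],[0,0,0],255],
    [[0,0,7],[0,0,0],255],
    [[0,0,8],[0,0,0],255],
    [[0,0,8],[0,0,0],255],
    [[0,0,8],[0,0,0],255]
  ]
}}

```text
clock: 23.75
tcp_pos: [0.5108, 0.1347, 0.1028]
orientation: [0.001, 0.205, 0.979, 0.002]
wrist_force: [-0.3, 2.3, 6.9]
finger_gap: 0.0113
grip_force: 51.0
```

```bash
python3 - <<'E'
from h import *
st()
E
```

```text
t 23.75 tcp [0.5108 0.1347 0.1028] yaw 156.37 turn [  0.17   0.15 -33.83] shift [ 0.08 -0.05 -1.17]
{'finger_gap': np.float64(0.011), 'grip_force': np.float64(50.971), 'wrist_force': array([-0.28 ,  2.346,  6.892]), 'ft_torque': array([0.628, 0.195, 0.493])} skirt 78.4 j6 0.517
```

Torque is 0.49 Nm after about 1.43 rad, and the skirt is at 78.4 mm: that is the stop. I'll ease the torque a touch, open and rise.

Emit:
{"name": "carry_out", "arguments": {
  "steps": [
    [[0,0,-0.3],[0,-0.02,0],255],
    [[0,0,-0.3],[0,-0.02,0],255],
    [[0,0,-0.3],[0,-0.02,0],200],
    [[0,0,-0.3],[0,-0.02,0],100],
    [[0,0,-0.3],[0,-0.02,0],0],
    [[0,0,-0.3],[0,-0.02,0],0],
    [[0,0,-0.3],[0,-0.02,0],0],
    [[0,0,-0.3],[0,-0.02,0],0]
  ]
}}

```text
clock: 24.75
tcp_pos: [0.5095, 0.1333, 0.1018]
orientation: [0.0, 0.203, 0.979, 0.0]
wrist_force: [0.4, 0.0, -0.6]
finger_gap: 0.0855
grip_force: 0.0
```

```bash
python3 - <<'E'
from h import *
st()
E
```

```text
t 24.75 tcp [0.5095 0.1333 0.1018] yaw 156.56 turn [  0.     0.   -33.64] shift [ 0.02  0.14 -1.27]
{'finger_gap': np.float64(0.086), 'grip_force': np.float64(0.0), 'wrist_force': array([ 0.428,  0.049, -0.591]), 'ft_torque': array([-0.023,  0.003,  0.031])} skirt 77.4 j6 0.513
```

Emit:
{"name": "carry_out", "arguments": {
  "steps": [
    [[0,0,0],[0,0,-1],0],
    [[0,0,0],[0,0,-3],0],
    [[0,0,0],[0,0,-6],0],
    [[0,0,0],[1,0,-10],0],
    [[0,0,0],[3,0,-12],0],
    [[0,0,0],[4,0,-12],0],
    [[0,0,0],[4,0,-12],0],
    [[0,0,0],[4,0,-12],0]
  ]
}}

```text
clock: 25.75
tcp_pos: [0.4726, 0.1491, 0.2207]
orientation: [-0.001, 0.203, 0.979, -0.0]
wrist_force: [-0.8, 0.1, -0.5]
finger_gap: 0.0855
grip_force: 0.0
```

```bash
python3 - <<'E'
from h import *
env.read_camera('top')
im,W=shot('wrist','w5')
cv2.imwrite('pics/w5b.png',cv2.resize(im[...,::-1],(768,576),interpolation=cv2.INTER_CUBIC))
d=np.hypot(W[...,0]-.5104,W[...,1]-.134); Z=W[...,2]
for n,m in (('deck',(d<.033)&(abs(Z-.1005)<.006)),('bar',(d<.03)&(abs(Z-.1255)<.005))):
    P=W[m]; A=np.c_[P[:,:2]-[.5104,.134],np.ones(len(P))]; c=np.linalg.lstsq(A,P[:,2],rcond=None)[0]
    print(n,len(P),'z',np.median(P[:,2]),'tilt deg',np.degrees(c[:2]),'rect',cv2.minAreaRect((P[:,:2]*1000).astype(np.float32)))
E
```

```text
deck 2734 z 0.10085326234244951 tilt deg [ 0.55231762 -0.32863285] rect ((509.9016418457031, 133.95672607421875), (65.36566162109375, 64.3267822265625), 64.24449920654297)
bar 723 z 0.12569971748838846 tilt deg [0.88659437 0.48222104] rect ((510.8417053222656, 132.421875), (11.949023246765137, 52.16048049926758), 67.44866180419922)
```

View pics/w5b.png

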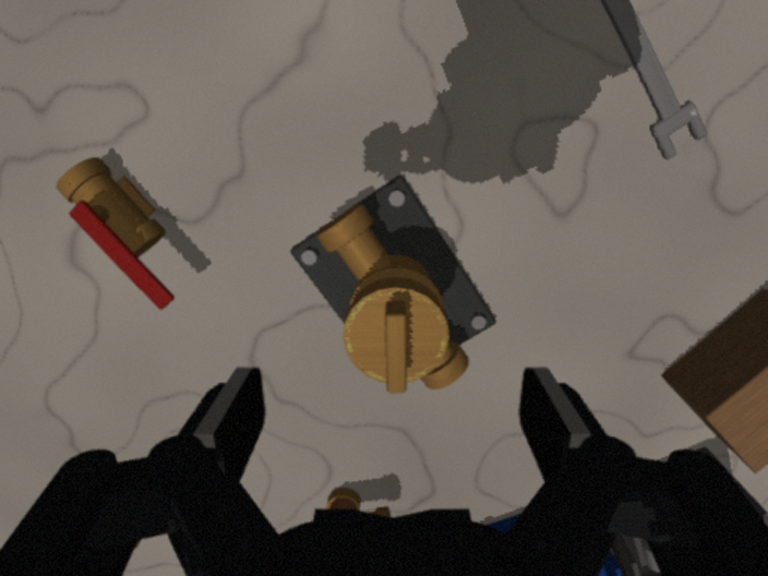

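The cap, at (397,340), sits level on the neck. The deck is at 100.8 mm (home is 100.5) and the bar top at 125.7 mm, and the robot is clear. Handing in.

```bash
python3 -c "
from workcell import env
print(env.hand_in())"
```

```text
the job is handed in; nothing more can be done
None
```

I screwed the larger cap home on the filter neck, let go and handed the job in: after release it looked level, with its skirt edge about 78.8 mm above the table (home is 78.5), and the forward stop read 0.49 Nm.

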